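# Enable the bandsaw with its key switch

### The job

Make the bandsaw ready to run: swing the dust cover on the grey control box clear of the keyhole, put the red key from its wooden stand fully home in the keyhole while it is still at off (red mark), then turn it clockwise all the way to the green on mark. Leave the key in the switch and let go of it. Do not press the red emergency stop and leave the jar, the plane and the wood blank where they are.

Things in the scene. Friction and masses are not known exactly. Their poses are not given: they have to be found in the camera images.
- control_box: Grey steel box, 180 (x) by 220 (y) by 70 mm high, fixed to the bench; place and yaw (within 0.35 rad) vary. Origin: centre of its underside, front to -x. On top, in its axes: keyhole at (-30, -5) mm, cover pivot (-30, 50), emergency stop (55, -75), amber lamp 6 mm high at (-65, -85). Painted marks 46 mm from the keyhole: red (box +x of it) = off, green (1.2 rad clockwise from red) = on.
- keyway (a point): Centre of the keyhole mouth, on the top of the brass lock core (30 by 26 mm; its top is 75 mm above the bench, 5 mm above the box top), which turns about the vertical with the key. x axis: along the long side of the slot, z up. Upright slot 18 mm (x) by 8 mm (y), 55 mm deep, open below. The key fits either way round.
- core (a joint): Turn of the lock core, clockwise from above: 0 = off (the slot points along the box's x), 1.2 rad = on, a hard stop. Starts at 0 to 0.1. Stays where it is left; about 0.06 N m to turn.
- cover (a joint): Swing of the keyhole dust cover about its upright pivot, anticlockwise from above: 0 = over the keyhole, 2.0 rad = hard stop, fully clear (beyond 1.2 the keyhole is free for key and gripper). Starts at 0 to 0.2. It stays where it is left; a fraction of a newton at the tab moves it.
- cover_tab (a point): Centre of the top edge of the yellow upright tab to push the cover by. The tab is 6 mm thick (x), 22 mm wide (y, along the radius from the pivot), stands 30 mm above the black cover plate; its top is 113 mm above the bench and it lies 77 mm from the pivot. Its axes turn with the cover: pushing it towards its own +x opens the cover.
- cover_pivot (a point): On the cover's upright pivot axis, on the upper face of the cover plate. The plate is 44 mm wide, 4 mm thick, from 12 mm behind the pivot to 88 mm in front of it (along this frame's -y); its top is 83 mm above the bench. A steel washer 16 mm across stands 4 mm above it at the pivot.
- key: Loose red key, 86 mm tall, standing blade down. Origin: blade tip, z up, x along the blade's width. Steel blade 16 (x) by 6 (y) by 34 mm long, its lowest 12 mm tapering to 8 by 2 mm; then a black flat shoulder, 44 by 16 by 8 mm high; then the red bow, 60 (x) by 16 mm (y), from 42 to 86 mm: pinch it across the 16 mm. Fully home, the shoulder rests on the lock core, tip 34 mm below the mouth.
- key_stand: Light wooden block, 90 mm (x) by 70 mm (y) by 45 mm high, fixed to the bench at a varying place and yaw, to the left or the right of the box. Origin: centre of its underside. The key's blade hangs in an open slot of 20 by 10 mm in its middle, the shoulder resting on its top.
- estop (a joint): Travel of the red mushroom emergency stop on the box (34 mm across, its top about 22 mm above the box top): 0 = out, 0.006 m = pressed; spring return, 8 N. Not to be pressed.
- glue_jar: Bystander: closed glue jar, 64 mm across, 85 mm high, standing on the side of the box where the key stand is not. Origin: centre of its underside.
- block_plane: Bystander: block plane, 160 by 50 mm, about 45 mm high, beyond the box to the robot's right. Origin: centre of its underside.
- neck_blank: Bystander: wooden neck blank, 190 by 50 by 32 mm, beyond the box to the robot's left. Origin: centre of its underside.
Mind the look-alikes: they are no part of the job. There is more than one size of the key; the job needs the largest.

How it is judged (in metres and radians):
On the way, in this order (a step that is already met when the one before it is completed fails the run):
1. the dust cover is swung clear of the keyhole (more than 1.2 rad) (value of joint cover above 1.2 rad), for 0.2 s.
2. the key is fully home in the keyhole (within 4 mm of its seat) with the lock still near off (under 0.4 rad) (z of key in the frame of keyway below -0.03 m and horizontal distance between key and keyway below 0.005 m and angle between key's own z axis and vertical below 0.12 rad and value of joint core below 0.4 rad), for 0.1 s.
3. the key is turned to on (more than 1.08 rad) (value of joint core above 1.08 rad), for 0.1 s.
At the end, for the whole second after the job is handed in: The lock core stands at on (over 1.08 of 1.2 rad), the key upright (within 0.12 rad) and fully home in it (tip at least 30 mm below the keyhole mouth, within 5 mm sideways) and at rest, the cover still swung clear (over 1.2 rad) (z of key in the frame of keyway below -0.03 m and horizontal distance between key and keyway below 0.005 m and angle between key's own z axis and vertical below 0.12 rad and value of joint core above 1.08 rad and value of joint cover above 1.2 rad and linear speed of key below 0.02 m/s); the robot touches nothing.
It fails at once if the emergency stop is pressed (over 3 mm) (value of joint estop above 0.003 m).
It fails at once if the glue jar is disturbed (moved more than 30 mm) (distance of glue_jar from where it was at the start of the episode above 0.03 m).
It fails at once if the plane is disturbed (moved more than 30 mm) (distance of block_plane from where it was at the start of the episode above 0.03 m).
It fails at once if the wood blank is disturbed (moved more than 30 mm) (distance of neck_blank from where it was at the start of the episode above 0.03 m).
It also fails if it takes over 72 s, if anything falls off the work surface, if the arm or the gripper's body presses on something with over 40 N, if the wrist force passes 120 N, or if a joint passes its speed limit or range.

### The arm

A 6-joint arm with a two-finger parallel gripper is mounted at the origin on the work surface. World frame = base frame: x ahead of the robot, y to its left, z up, the work surface at z = 0. Lengths are in mm, angles in rad, forces in N, time in s.
With the tool pointing down it reaches from about 150 to 775 mm from the base axis. Payload 6.1 kg.
Tool frame: the origin (TCP) lies midway between the tips of the shut fingers; the grasp point (between the pads) lies env.grasp_offset behind it (env.grasp_offset is the distance from the TCP to the grasp point, in mm); z points along the fingers, y is the line along which they close (so a half turn about z gives the same grasp; the last joint's range is limited). The gripper opens to 85 mm and grips with 20 to 120 N. Pads are 22 mm wide; open, the fingers measure 114 mm over their backs; the gripper's body (76 mm by 85 mm) begins 54 mm behind the grasp point. The pads swing forward as they close: fully open they stand 13 mm farther back than shut.
Start: joints at [1.333, 0.126, -0.04, 1.405, 0, 1.571], TCP at [123.666, 510.211, 231.295] pointing down, gripper open.
Joint ranges: [-2.72, 2.72], [-0.95, 1.95], [-1.27, 1.35], [-1.78, 2.02], [-1.46, 1.47], [-3.14, 3.14]. Speed limits (rad/s): [2.39, 2.39, 3.01, 3.14, 3.14, 3.14].

### API

Orientations are given as a unit quaternion [w, x, y, z].
In Python, from workcell import sense, optics, job, recognise, env gives the robot as it stands. The module is installed in compiled form; this text tells all that it offers.
- The arm moves only by the tool servo_tool, never from a script. Its argument "series" is a list of rows, each an object of numbers: "grip": the closure, from -1 (fully open) to 1 (shut); "tx", "ty", "tz": the shift along the tool's x, y, z in mm; "ax", "ay", "az": the turn, a rotation vector about the tool's x, y, z in rad. In form: [{"grip": .., "tx": .., "ty": .., "tz": .., "ax": .., "ay": .., "az": ..}, ...]. A call has 1 to 8 rows; each row shifts and turns the commanded pose from where the row before left it, along the tool's axes as they then stand; what a row does not reach is not made up. A row lasts 1/10 s, in which the tool goes at most 50 mm and 8.59 degrees, less where a joint would pass 70% of its speed; a pose out of reach is approached as far as the arm can. A call with a gripper value outside its range is refused whole. The fingers move at their own pace and stop on an object; "squeeze" is the grip in N (left out, the last holds). Time passes only in rows, so rows that do not move let the fingers close. It gives the time, the measured TCP pose, the force, the opening and the grip force at its end, in the units of the state.
- sense(): the state, without advancing time (a new reading comes with each control period).
- optics.get_image(name): name is "side" or "top"; returns the picture (384x512x3 uint8, red, green, blue); there is no depth.
- optics.camera_model(name): a dict with "intrinsics" (3x3 intrinsics, pixels), "distortion" ([k1, k2, p1, p2, k3] as OpenCV has them; the pictures are not rectified), "view" (4x4, takes a point from world to camera coordinates). Camera axes: x right, y down, z forward; pixel columns grow to the right and rows downward; lengths in mm; the calibration is good to about 2 mm. A picture is of the moment at which its call begins. camera_model takes no time and is no camera call.
- job.sign_off(): hands the job in; it is judged then, once.
Trained networks look in the newest picture that a camera, given by its name, has taken for a name from the list of things; names that differ only in an ending like _2 or _b are one class to them, and where a whole thing is asked for, a point or a joint stands for the part that bears it (a point fixed in the world has none). Each returns a list of dicts, best first, with "score" (0 to 1); they miss things now and then, are a little off and sometimes report something else, mostly with a low value. They report only what shows in the picture. A call takes as long as a camera call. They do not tell look-alikes from the thing itself.
- recognise(camera, label): "box" ([left, top, right, bottom] in pixels, round what is visible of it).
The state is a dict: "clock": time; "q": joint angles; "joint_vel": joint speeds; "effort": joint torques, N m; "tool_pos": TCP position; "tool_rot": TCP orientation; "contact_force": force on the tool from outside, world axes, zero at the start; "wrist_torque": the same for the moment, N m; "finger_gap": finger opening in mm; "grip_force": force on a finger pad.
Only numpy, scipy, OpenCV 4.12 (cv2) and the standard library are available. Lean on these libraries where they do the work, as an engineer would, in place of code of your own. Each camera call takes 0.05 s, during which the arm holds its last target. There are 200 camera calls.

## Working session

There is one attempt and no reset: what is moved stays moved. The work goes in short steps, Python scripts to look and compute and a tool call to move; the robot and the scene stay as the last step left them, time stands still between calls to the robot, and variables do not carry over. Pictures are saved under pics/ and viewed, at most 10 in all, crops included, and the job is handed in when it is done.

Besides the shell and the picture viewer there is one more tool, called after ">>>" as a command line: name --argument value ..., lists and objects as JSON in quotes. servo_tool: Moves the arm, as the interface text tells. Its arguments: {"type":"object","properties":{"series":{"type":"array","items":{"type":"object","properties":{"grip":{"type":"number"},"tx":{"type":"number"},"ty":{"type":"number"},"tz":{"type":"number"},"ax":{"type":"number"},"ay":{"type":"number"},"az":{"type":"number"}}}},"squeeze":{"type":"number"}},"required":["series"]}

```bash
mkdir -p pics; python3 - <<'E'
from workcell import sense, optics, job, recognise, env
import cv2,numpy as np
print(env.grasp_offset, sense())
for c in("side","top"):
    im=optics.get_image(c); cv2.imwrite(f"pics/{c}0.png",cv2.resize(im[:,:,::-1],(768,576)))
    m=optics.camera_model(c); V=np.array(m["view"]); print(c,m["intrinsics"],m["distortion"],-V[:3,:3].T@V[:3,3],V[2,:3])
    for l in("control_box","key","key_stand","cover_tab","estop","glue_jar","keyway"):
        print(l,[(np.round(d["box"]).tolist(),round(d["score"],2)) for d in recognise(c,l)])
E
```

```text
18.700000000000003 {'clock': 0.0, 'q': array([ 1.33298696e+00,  1.26407353e-01, -4.06153429e-02,  1.40541513e+00,
       -4.02379482e-06,  1.57082783e+00]), 'joint_vel': array([ 1.71159930e-04, -9.19145036e-04,  2.42120495e-05,  2.13782251e-03,
        2.08840740e-03,  5.57218389e-04]), 'effort': array([ 5.87771519e-04, -4.35912180e+01,  3.52923095e+01,  1.71491120e-02,
        8.71991529e-05, -9.71767626e-07]), 'tool_pos': array([123.57968732, 509.82029504, 230.51077572]), 'tool_rot': array([-9.53504006e-05,  1.18640296e-01,  9.92936960e-01, -8.15192567e-04]), 'contact_force': array([-0.06235479,  0.35914615,  1.06826768]), 'wrist_torque': array([-0.02270267, -0.0093851 ,  0.03168557]), 'grip_force': 0.0, 'finger_gap': 85.24806564525909}
side [[441.74549192   0.         247.11817985]
 [  0.         441.74549192 196.65526516]
 [  0.           0.           1.        ]] [-0.10006795  0.          0.          0.          0.        ] [473.22840572 957.86609786 684.29013427] [ 0.10159712 -0.83074832 -0.54729815]
control_box [([229.0, 167.0, 324.0, 247.0], 0.67)]
key [([258.0, 271.0, 284.0,
[... 235 characters left out ...]
62.0, 171.0, 278.0, 176.0], 0.63)]
glue_jar [([298.0, 129.0, 319.0, 163.0], 0.9)]
keyway []
top [[438.48299884   0.         251.22269571]
 [  0.         438.48299884 189.90982105]
 [  0.           0.           1.        ]] [-0.10024072  0.          0.          0.          0.        ] [ 348.97897673   53.04859086 1194.70119265] [ 0.19831145 -0.01815142 -0.97997097]
control_box [([215.0, 169.0, 317.0, 264.0], 0.71)]
key [([128.0, 200.0, 146.0, 224.0], 0.75), ([86.0, 197.0, 107.0, 215.0], 0.75), ([174.0, 196.0, 200.0, 216.0], 0.68)]
key_stand []
cover_tab [([234.0, 212.0, 282.0, 235.0], 0.68)]
estop [([291.0, 195.0, 308.0, 206.0], 0.63)]
glue_jar [([377.0, 237.0, 405.0, 258.0], 0.88)]
keyway []
```

View pics/side0.png

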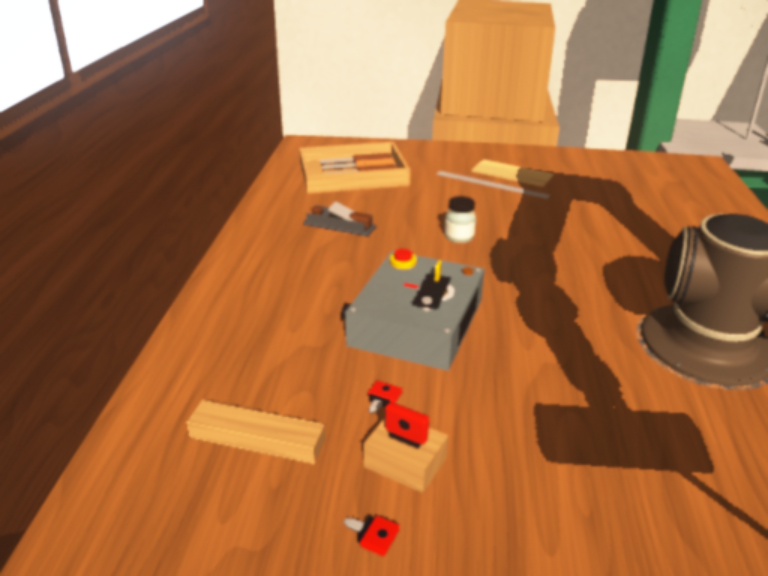

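View pics/top0.png

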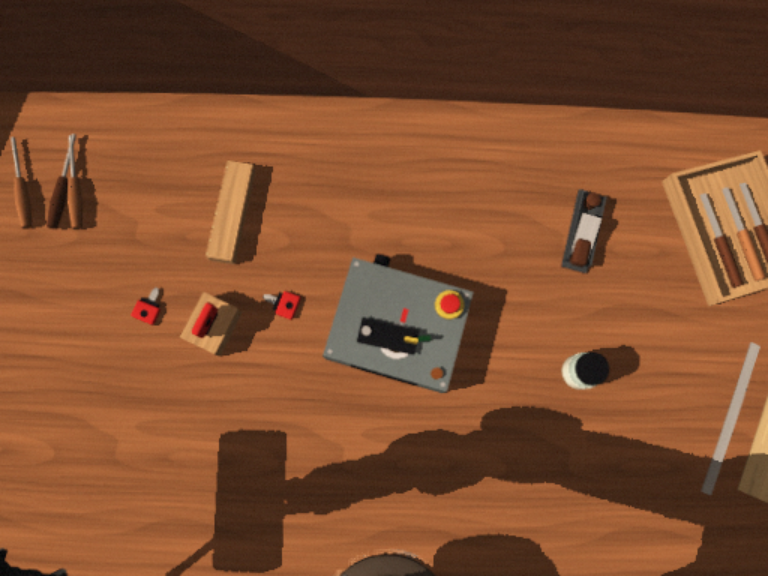

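The side picture shows the box at (415,310), the tab at (437,270) and the e-stop at (403,258). There are three red keys: one upright in the stand at (407,425), and two lying loose at (384,392) and (378,533). In the top picture they are at (205,320), (285,303) and (147,308). The one standing in the wooden stand fits the description. I'll confirm its size in an enlarged crop.

```bash
cat > h.py <<'E'
from workcell import sense, optics, job, recognise, env
import cv2,numpy as np
from scipy.spatial.transform import Rotation as R
def cam(c):
    m=optics.camera_model(c); return np.array(m["intrinsics"]),np.array(m["distortion"],float),np.array(m["view"])
def ray(c,uv,z):
    K,D,V=cam(c); p=cv2.undistortPoints(np.array(uv,float).reshape(-1,1,2),K,D)[:,0]
    o=-V[:3,:3].T@V[:3,3]; d=np.c_[p,np.ones(len(p))]@V[:3,:3]
    return o+d*((z-o[2])/d[:,2])[:,None]
def proj(c,P):
    K,D,V=cam(c); return cv2.projectPoints(np.array(P,float).reshape(-1,1,3),cv2.Rodrigues(V[:3,:3])[0],V[:3,3],K,D)[0][:,0]
def crop(c,name,x0,y0,x1,y1,s):
    im=optics.get_image(c)[y0:y1,x0:x1,::-1]
    cv2.imwrite(f"pics/{name}.png",cv2.resize(im,None,fx=s,fy=s,interpolation=cv2.INTER_CUBIC))
def st():
    s=sense(); w,x,y,z=s["tool_rot"]; M=R.from_quat([x,y,z,w]).as_matrix()
    print("t",round(s["clock"],2),"p",s["tool_pos"].round(1),"x",M[:,0].round(3),"y",M[:,1].round(3),"F",s["contact_force"].round(1),"gap",round(s["finger_gap"],1),"gf",round(s["grip_force"],1)); return s,M
E
python3 - <<'E'
from h import *
crop("top","c_top",80,160,330,275,3.2)
crop("side","c_side",220,160,340,380,2.7)
a=cv2.imread("pics/c_top.png"); b=cv2.imread("pics/c_side.png")
# one picture: side crop
E
python3 -c "
import cv2
for n in('c_top','c_side'): print(cv2.imread(f'pics/{n}.png').shape)"
```

```text
(368, 800, 3)
(594, 324, 3)
```

View pics/c_top.png

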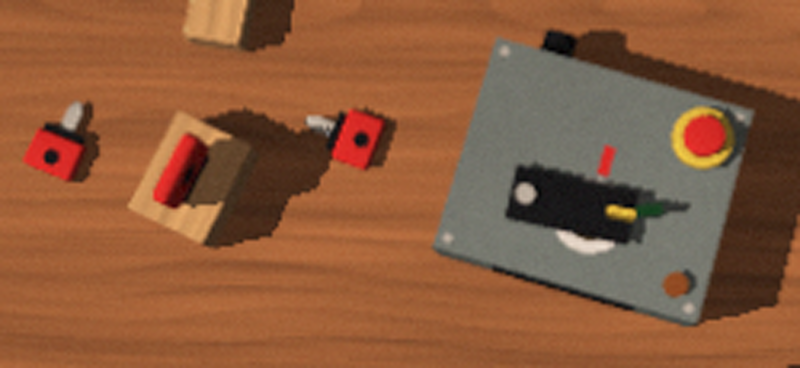

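View pics/c_side.png

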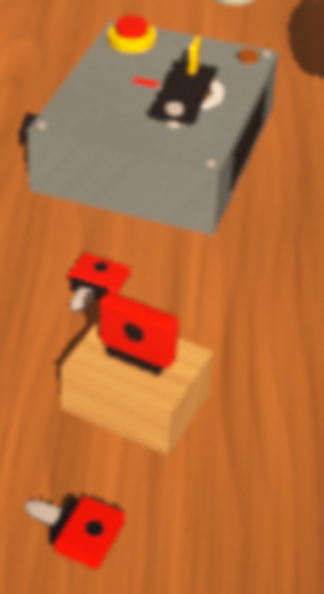

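The crops show the stand key, at (180,170) in the top crop, with a bow clearly longer than those of the loose keys at (55,155) and (358,140). It is upright in the stand and is the largest, so it is the right one. Next I fit the poses.

```bash
cat > m.py <<'E'
from h import *
from scipy.optimize import least_squares,minimize
f=lambda a,x0,y0,s:(np.array(a,float)+.5)/s-.5+[x0,y0]
B=lambda p,q:np.c_[p[0]+np.cos(p[2])*q[:,0]-np.sin(p[2])*q[:,1],p[1]+np.sin(p[2])*q[:,0]+np.cos(p[2])*q[:,1],q[:,2]]
# box
Q=np.array([[90,110,70],[90,-110,70],[-90,110,70],[-90,-110,70],[-30,50,87],[55,-75,92],[-65,-85,76]],float)
U=f([[498,40],[753,110],[434,250],[697,325],[525,193],[705,135],[677,284]],80,160,3.2)
QS=np.array([[-30,50,87],[-65,-85,76],[55,-75,92],[-90,110,70],[90,110,70]],float)
US=f([[174,108],[248,56],[132,25],[215,168+14],[32,135]],220,160,2.7)
r=least_squares(lambda p:(proj("top",B(p,Q))-U).ravel(),[400,0,-.25],x_scale=[1,1,.01],diff_step=1e-4); p=r.x
print("box",p.round(3),"res",r.fun.round(1)); print("side res",(proj("side",B(p,QS))-US).round(1).tolist())
for n,q in(("keyhole",[-30,-5,75]),("pivot",[-30,50,83]),("estop",[55,-75,92])): print(n,B(p,np.array([q],float)).round(1))
t=ray("top",f([621,212],80,160,3.2),113)[0]; pv=B(p,np.array([[-30,50,83.]]))[0]
d=t-pv; print("tab",t.round(1),"r",np.hypot(*d[:2]),"cover",np.arctan2(d[1],d[0])-(p[2]-np.pi/2))
# key
mk={}
for c,bx in(("top",(125,195,150,230)),("side",(255,262,292,305))):
    im=optics.get_image(c).astype(int); m=(im[...,0]>110)&(im[...,1]<60)&(im[...,2]<60)
    if c=="side": bx=(255,268,292,305)
    z=np.zeros(m.shape,bool); z[bx[1]:bx[3],bx[0]:bx[2]]=1; m&=z
    n,L,S,_=cv2.connectedComponentsWithStats(m.astype(np.uint8)); mk[c]=L==1+S[1:,4].argmax(); print(c,S[1:].tolist())
C=np.array([[a,b,z] for a in(-30,30) for b in(-8,8) for z in(53,97)],float)
def cost(k,o=None):
    e=0
    for c in mk:
        h=cv2.convexHull((proj(c,B(k,C))*16+.0).astype(np.int32)); z=np.zeros(mk[c].shape,np.uint8); cv2.fillPoly(z,[h],1,shift=4)
        i=(z&mk[c]).sum()/(z|mk[c]).sum(); e+=1-i
        if o: print(c,"iou",i)
    return e
s=ray("top",[[136,212]],97)[0]
best=min((minimize(cost,[s[0],s[1],y],method="Nelder-Mead",options=dict(initial_simplex=[[s[0],s[1],y],[s[0]+10,s[1],y],[s[0],s[1]+10,y],[s[0],s[1],y+.2]])) for y in(-.3,-.5,-.7,-.1)),key=lambda r:r.fun)
print("key",best.x.round(3)); cost(best.x,1)
E
python3 m.py
```

```text
box [ 5.0976e+02 -6.8870e+00 -2.5300e-01] res [-0.7 -0.5  0.2  0.3 -0.3 -0.4  0.4 -0.3  0.3  0.6  0.1  0.  -0.   0.3]
side res [[-0.2, -1.1], [-0.3, -1.6], [-0.6, -1.6], [1.2, -4.1], [-2.0, -2.6]]
keyhole [[479.5  -4.2  75. ]]
pivot [[493.2  49.   83. ]]
estop [[544.3 -93.3  92. ]]
tab [478.3 -24.9 113. ] r 75.40363528561477 cover 0.053731485961243
top [[128, 202, 14, 23, 105]]
side [[256, 268, 30, 28, 549]]
key [504.074 330.644  -0.508]
top iou 0.3763440860215054
side iou 0.7991266375545851
```

```bash
cat > k.py <<'E'
from h import *
from m import f,B,C
from scipy.optimize import least_squares
im={c:optics.get_image(c).astype(int) for c in("top","side")}
S=np.array([[45,35,45],[45,-35,45],[-45,-35,45],[-45,35,45]],float)
U=f([[183,110],[255,150],[207,245],[128,207]],80,160,3.2)
for y in(-.5,1.05):
    r=least_squares(lambda p:(proj("top",B(p,S))-U[[0,1,2,3]]).ravel() if y<0 else (proj("top",B(p,S))-U[[3,0,1,2]]).ravel(),[495,330,y],x_scale=[1,1,.01],diff_step=1e-4); print("stand",r.x.round(3),r.fun.round(1))
for c in im:
    I=im[c]; m=((I[...,0]>60)&(I[...,0]>3.0*I[...,1])&(I[...,0]>3.0*I[...,2])).astype(np.uint8)
    n,L,T,ce=cv2.connectedComponentsWithStats(m)
    for i in range(1,n):
        if T[i,4]>25: print(c,T[i].tolist(),ce[i].round(1),"minrect",cv2.minAreaRect(np.argwhere(L==i)[:,::-1].astype(np.int32)))
E
python3 k.py | grep -v -e iou -e res -e keyh
```

```text
pivot [[493.2  49.   83. ]]
estop [[544.3 -93.3  92. ]]
tab [478.3 -24.9 113. ] r 75.40363528561477 cover 0.053731485961243
top [[128, 202, 14, 22, 103]]
side [[256, 268, 30, 28, 549]]
key [506.084 329.781  -0.584]
stand [ 5.05299e+02  3.24499e+02 -4.33000e-01] [-0.1  0.4  0.3 -0.6 -0.9  0.1  0.7  0.1]
stand [505.237 324.677   1.13 ] [-0.8 -5.1 -5.1  2.   1.8  4.6  4.  -1.5]
top [183, 195, 17, 18, 194] [191.4 203. ] minrect ((191.36207580566406, 202.8448486328125), (12.81297779083252, 16.526885986328125), 21.801406860351562)
top [294, 196, 13, 13, 121] [299.9 202.1] minrect ((300.0000305175781, 202.00001525878906), (11.31370735168457, 11.31370735168457), 45.0)
top [87, 200, 20, 16, 186] [ 96.7 207.7] minrect ((96.51724243164062, 207.7069091796875), (16.71257972717285, 12.070196151733398), 21.801410675048828)
top [128, 202, 17, 23, 172] [135.4 213.1] minrect ((135.80001831054688, 212.9000244140625), (8.497057914733887, 22.360679626464844), 26.56505012512207)
side [263, 166, 12, 8, 74] [268.4 169.2] minrect ((268.5, 169.5), (11.0, 7.0), 0.0)
side [245, 254, 41, 42, 765] [266.9 276. ] minrect ((265.1408996582031, 275.2876281738281), (51.733680725097656, 25.10268211364746), 46.54815673828125)
side [240, 344, 26, 27, 445] [252.6 356.7] minrect ((252.50003051757812, 356.5000305175781), (20.124608993530273, 24.59674835205078), 26.56505012512207)
```

Key: (505, 325), yaw about -0.45. Box yaw is -0.253, keyhole (479.5, -4). First I push the cover with the fingers shut, so I go to the near side of the tab.

>>> servo_tool --series '[{"grip": 1, "tx": -29, "ty": -29}, {"grip": 1, "tx": -29, "ty": -29}, {"grip": 1, "tx": -29, "ty": -29}, {"grip": 1, "tx": -29, "ty": -29}, {"grip": 1, "tx": -29, "ty": -29}, {"grip": 1, "tx": -29, "ty": -29}, {"grip": 1, "tx": -29, "ty": -29}, {"grip": 1, "tx": -29, "ty": -29}]'

```text
invalid input at $.series[0]: expected keys grip, tx, ty, tz, ax, ay, az
```

>>> servo_tool --series '[{"grip": 1, "tx": -29, "ty": -29}, {"grip": 1, "tx": -29, "ty": -29}, {"grip": 1, "tx": -29, "ty": -29}, {"grip": 1, "tx": -29, "ty": -29}, {"grip": 1, "tx": -29, "ty": -29}, {"grip": 1, "tx": -29, "ty": -29}, {"grip": 1, "tx": -25, "ty": -22}, {"grip": 1}]'

```text
invalid input at $.series[0]: expected keys grip, tx, ty, tz, ax, ay, az
```

```bash
cat > arc.py <<'E'
from h import *
s,M=st(); print(s["q"].round(2))
pv=np.array([493.2,49.]); p=s["tool_pos"]; 
for a in np.r_[-2.3,np.arange(-2.2,-.25,.15)]:
    t=np.r_[pv+77*np.array([np.cos(a),np.sin(a)]),95 if a>-2.25 else p[2]]; 
    print(round(a,2),t.round(),(M.T@(t-p)).round(1)); p=t
E
python3 arc.py
```

```text
t 1.2 p [123.7 510.2 231.3] x [-0.972  0.236 -0.   ] y [0.236 0.972 0.   ] F [ 0.3 -0.4  0.8] gap 85.4 gf 0.0
[ 1.33  0.13 -0.04  1.41 -0.    1.57]
-2.3 [442.  -8. 231.] [-431.4 -429.1   -0. ]
-2.2 [448. -13.  95.] [ -7.   -3.3 136.3]
-2.05 [458. -19.  95.] [-11.   -3.6  -0. ]
-1.9 [468. -24.  95.] [-11.4  -1.9   0. ]
-1.75 [479. -27.  95.] [-11.5  -0.2   0. ]
-1.6 [491. -28.  95.] [-11.4   1.5   0. ]
-1.45 [502. -27.  95.] [-11.1   3.2   0. ]
-1.3 [514. -25.  95.] [-10.5   4.8   0. ]
-1.15 [525. -21.  95.] [-9.6  6.4  0. ]
-1.0 [535. -16.  95.] [-8.6  7.7  0. ]
-0.85 [544.  -9.  95.] [-7.3  8.9  0. ]
-0.7 [552.  -1.  95.] [-5.9  9.9  0. ]
-0.55 [559.   9.  95.] [-4.4 10.7  0. ]
-0.4 [564.  19.  95.] [-2.7 11.2  0. ]
-0.25 [568.  30.  95.] [-1.  11.5  0. ]
```

All keys are required in every row.

>>> servo_tool --series '[{"grip": 1, "tx": -29, "ty": -29, "tz": 0, "ax": 0, "ay": 0, "az": 0}, {"grip": 1, "tx": -29, "ty": -29, "tz": 0, "ax": 0, "ay": 0, "az": 0}, {"grip": 1, "tx": -29, "ty": -29, "tz": 0, "ax": 0, "ay": 0, "az": 0}, {"grip": 1, "tx": -29, "ty": -29, "tz": 0, "ax": 0, "ay": 0, "az": 0}, {"grip": 1, "tx": -29, "ty": -29, "tz": 0, "ax": 0, "ay": 0, "az": 0}, {"grip": 1, "tx": -29, "ty": -29, "tz": 0, "ax": 0, "ay": 0, "az": 0}, {"grip": 1, "tx": -29, "ty": -29, "tz": 0, "ax": 0, "ay": 0, "az": 0}, {"grip": 1, "tx": -29, "ty": -29, "tz": 0, "ax": 0, "ay": 0, "az": 0}]'

```text
clock: 2.0
tool_pos: [295.0, 228.6, 231.5]
tool_rot: [0.0, 0.118, 0.993, 0.0]
contact_force: [0.6, 0.3, 0.8]
finger_gap: 0.2
grip_force: 0.0
```

>>> servo_tool --series '[{"grip": 1, "tx": -29, "ty": -29, "tz": 0, "ax": 0, "ay": 0, "az": 0}, {"grip": 1, "tx": -29, "ty": -29, "tz": 0, "ax": 0, "ay": 0, "az": 0}, {"grip": 1, "tx": -29, "ty": -29, "tz": 0, "ax": 0, "ay": 0, "az": 0}, {"grip": 1, "tx": -29, "ty": -29, "tz": 0, "ax": 0, "ay": 0, "az": 0}, {"grip": 1, "tx": -29, "ty": -29, "tz": 0, "ax": 0, "ay": 0, "az": 0}, {"grip": 1, "tx": -29, "ty": -29, "tz": 0, "ax": 0, "ay": 0, "az": 0}, {"grip": 1, "tx": -25, "ty": -23, "tz": 0, "ax": 0, "ay": 0, "az": 0}, {"grip": 1, "tx": 0, "ty": 0, "tz": 0, "ax": 0, "ay": 0, "az": 0}]'

```text
clock: 2.8
tool_pos: [443.2, -11.1, 230.8]
tool_rot: [0.0, 0.121, 0.993, -0.0]
contact_force: [-0.5, 0.9, 0.2]
finger_gap: -0.0
grip_force: 0.0
```

```bash
python3 arc.py | head -4
```

```text
t 2.8 p [443.2 -11.1 230.8] x [-0.971  0.24  -0.   ] y [ 0.24   0.971 -0.001] F [-0.5  0.9  0.2] gap -0.0 gf 0.0
[-0.02 -0.03 -0.2   1.4  -0.    0.22]
-2.3 [442.  -8. 231.] [ 1.9  2.3 -0. ]
-2.2 [448. -13.  95.] [ -6.9  -3.2 135.9]
```

>>> servo_tool --series '[{"grip": 1, "tx": 0, "ty": 0, "tz": 45, "ax": 0, "ay": 0, "az": 0}, {"grip": 1, "tx": 0, "ty": 0, "tz": 45, "ax": 0, "ay": 0, "az": 0}, {"grip": 1, "tx": -4, "ty": 0, "tz": 45, "ax": 0, "ay": 0, "az": 0}, {"grip": 1, "tx": 0, "ty": 0, "tz": 0, "ax": 0, "ay": 0, "az": 0}, {"grip": 1, "tx": -11, "ty": -4, "tz": 0, "ax": 0, "ay": 0, "az": 0}, {"grip": 1, "tx": -11, "ty": -2, "tz": 0, "ax": 0, "ay": 0, "az": 0}, {"grip": 1, "tx": -11, "ty": 0, "tz": 0, "ax": 0, "ay": 0, "az": 0}, {"grip": 1, "tx": -11, "ty": 1.5, "tz": 0, "ax": 0, "ay": 0, "az": 0}]'

```text
clock: 3.6
tool_pos: [489.4, -24.3, 98.1]
tool_rot: [0.002, 0.119, 0.993, 0.0]
contact_force: [0.2, 0.4, 0.1]
finger_gap: 0.3
grip_force: 0.3
```

>>> servo_tool --series '[{"grip": 1, "tx": -11, "ty": 3, "tz": 0, "ax": 0, "ay": 0, "az": 0}, {"grip": 1, "tx": -10.5, "ty": 5, "tz": 0, "ax": 0, "ay": 0, "az": 0}, {"grip": 1, "tx": -10, "ty": 6, "tz": 0, "ax": 0, "ay": 0, "az": 0}, {"grip": 1, "tx": -9, "ty": 8, "tz": 0, "ax": 0, "ay": 0, "az": 0}, {"grip": 1, "tx": -7, "ty": 9, "tz": 0, "ax": 0, "ay": 0, "az": 0}, {"grip": 1, "tx": -6, "ty": 10, "tz": 0, "ax": 0, "ay": 0, "az": 0}, {"grip": 1, "tx": 0, "ty": 0, "tz": 0, "ax": 0, "ay": 0, "az": 0}]'

```text
clock: 4.3
tool_pos: [549.9, 4.5, 96.2]
tool_rot: [0.0, 0.118, 0.993, 0.0]
contact_force: [0.3, -0.6, 0.5]
finger_gap: 0.2
grip_force: 0.0
```

```bash
python3 - <<'E'
from h import *
s,M=st(); d=s["tool_pos"][:2]-[493.2,49]; print(np.hypot(*d),np.arctan2(d[1],d[0]))
crop("top","c2",200,150,330,275,4.6)
E
```

```text
t 4.3 p [549.9   4.5  96.2] x [-0.972  0.234 -0.   ] y [0.234 0.972 0.   ] F [ 0.3 -0.6  0.5] gap 0.2 gf 0.0
72.03460093437295 -0.6651403562611827
```

View pics/c2.png

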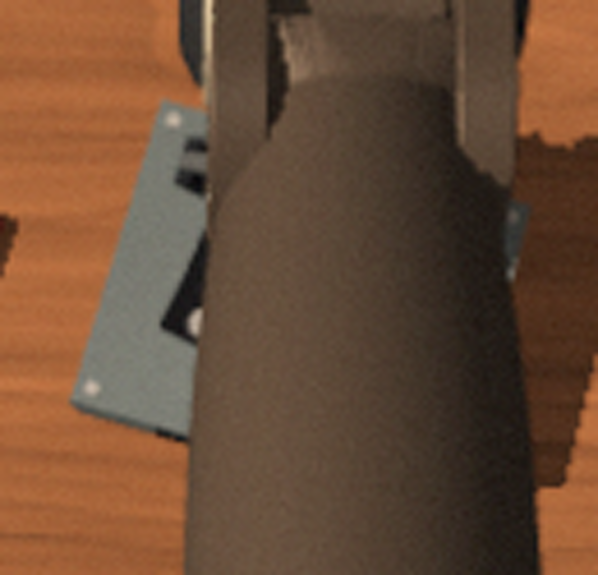

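The arm hides most of the box. The cover's edge at (190,300) is visibly swung round. I push a bit further, lift and move towards the key.

>>> servo_tool --series '[{"grip": 1, "tx": -5, "ty": 8, "tz": 0, "ax": 0, "ay": 0, "az": 0}, {"grip": 1, "tx": -4, "ty": 9, "tz": 0, "ax": 0, "ay": 0, "az": 0}, {"grip": 1, "tx": -3, "ty": 9, "tz": 0, "ax": 0, "ay": 0, "az": 0}, {"grip": 1, "tx": 0, "ty": 0, "tz": 0, "ax": 0, "ay": 0, "az": 0}, {"grip": 1, "tx": 0, "ty": -4, "tz": 0, "ax": 0, "ay": 0, "az": 0}, {"grip": 1, "tx": 0, "ty": 0, "tz": -45, "ax": 0, "ay": 0, "az": 0}, {"grip": 1, "tx": 0, "ty": 0, "tz": -45, "ax": 0, "ay": 0, "az": 0}, {"grip": 0, "tx": 0, "ty": 0, "tz": -40, "ax": 0, "ay": 0, "az": 0}]'

```text
clock: 5.15
tool_pos: [565.1, 21.4, 228.3]
tool_rot: [0.0, 0.119, 0.993, -0.0]
contact_force: [0.5, -0.8, 0.7]
finger_gap: 13.3
grip_force: 0.0
```

>>> servo_tool --series '[{"grip": -1, "tx": 18, "ty": 40, "tz": 0, "ax": 0, "ay": 0, "az": 0}, {"grip": -1, "tx": 18, "ty": 40, "tz": 0, "ax": 0, "ay": 0, "az": 0}, {"grip": -1, "tx": 18, "ty": 40, "tz": 0, "ax": 0, "ay": 0, "az": 0}, {"grip": -1, "tx": 18, "ty": 40, "tz": 0, "ax": 0, "ay": 0, "az": 0}, {"grip": -1, "tx": 18, "ty": 40, "tz": 0, "ax": 0, "ay": 0, "az": 0}, {"grip": -1, "tx": 18, "ty": 40, "tz": 0, "ax": 0, "ay": 0, "az": 0}, {"grip": -1, "tx": 18, "ty": 40, "tz": 0, "ax": 0, "ay": 0, "az": 0.1}, {"grip": -1, "tx": 0, "ty": 0, "tz": 0, "ax": 0, "ay": 0, "az": 0.1}]'

```text
clock: 5.95
tool_pos: [507.8, 327.7, 225.7]
tool_rot: [-0.0, 0.217, 0.976, 0.0]
contact_force: [0.0, 0.1, 0.3]
finger_gap: 85.4
grip_force: 0.0
```

```bash
python3 - <<'E'
from h import *
s,M=st(); print(M.T@(np.array([505,325,61])-s["tool_pos"]), "line yaw",np.arctan2(-M[1,0],-M[0,0]), s["q"].round(2))
a=optics.get_image("top")[150:275,110:330,::-1]; b=optics.get_image("side")[160:330,220:340,::-1]
a=cv2.resize(a,None,fx=2.5,fy=2.5,interpolation=2); b=cv2.resize(b,None,fx=1.84,fy=1.84,interpolation=2)
H=max(a.shape[0],b.shape[0]); P=lambda i:cv2.copyMakeBorder(i,0,H-i.shape[0],0,0,0)
cv2.imwrite("pics/c3.png",np.hstack([P(a),P(b)])); print(a.shape,b.shape)
E
```

```text
t 5.95 p [507.8 327.7 225.7] x [-0.906  0.423  0.001] y [0.423 0.906 0.001] F [0.  0.1 0.3] gap 85.4 gf 0.0
[  1.18937509  -3.73197733 164.68255501] line yaw -0.43683060916264455 [0.57 0.28 0.14 1.43 0.   1.01]
(312, 550, 3) (313, 221, 3)
```

View pics/c3.png

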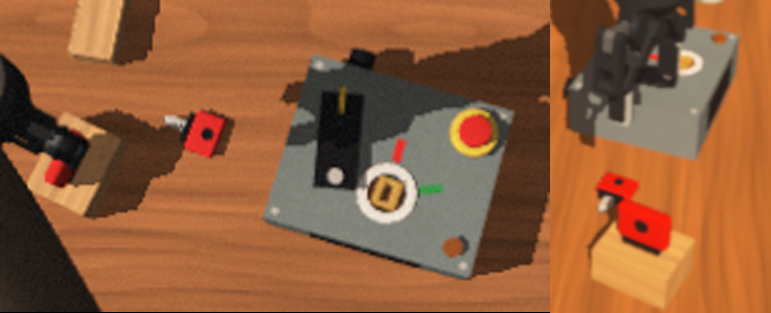

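The cover stands well clear, with the tab at (342,100) in the crop. The keyhole shows at (387,192), and the key is still in its stand under the open gripper. I descend and grip gently.

>>> servo_tool --series '[{"grip": -1, "tx": 1, "ty": -3, "tz": 0, "ax": 0, "ay": 0, "az": 0.01}, {"grip": -1, "tx": 0, "ty": 0, "tz": 45, "ax": 0, "ay": 0, "az": 0}, {"grip": -1, "tx": 0, "ty": 0, "tz": 45, "ax": 0, "ay": 0, "az": 0}, {"grip": -1, "tx": 0, "ty": 0, "tz": 40, "ax": 0, "ay": 0, "az": 0}, {"grip": -1, "tx": 0, "ty": 0, "tz": 25, "ax": 0, "ay": 0, "az": 0}, {"grip": -1, "tx": 0, "ty": 0, "tz": 10, "ax": 0, "ay": 0, "az": 0}, {"grip": -1, "tx": 0, "ty": 0, "tz": 0, "ax": 0, "ay": 0, "az": 0}]'

```text
clock: 6.75
tool_pos: [506.5, 319.9, 60.4]
tool_rot: [-0.001, 0.222, 0.975, -0.001]
contact_force: [-1.0, 0.4, 0.3]
finger_gap: 85.2
grip_force: 0.0
```

>>> servo_tool --series '[{"grip": 0, "tx": 0, "ty": 0, "tz": 0, "ax": 0, "ay": 0, "az": 0}, {"grip": 0.4, "tx": 0, "ty": 0, "tz": 0, "ax": 0, "ay": 0, "az": 0}, {"grip": 0.6, "tx": 0, "ty": 0, "tz": 0, "ax": 0, "ay": 0, "az": 0}, {"grip": 1, "tx": 0, "ty": 0, "tz": 0, "ax": 0, "ay": 0, "az": 0}, {"grip": 1, "tx": 0, "ty": 0, "tz": 0, "ax": 0, "ay": 0, "az": 0}, {"grip": 1, "tx": 0, "ty": 0, "tz": 0, "ax": 0, "ay": 0, "az": 0}]' --squeeze 20

```text
clock: 7.35
tool_pos: [507.9, 323.2, 62.0]
tool_rot: [0.001, 0.222, 0.975, 0.002]
contact_force: [2.4, 5.0, -0.9]
finger_gap: 15.9
grip_force: 19.5
```

```bash
python3 - <<'E'
from h import *
s,M=st(); print("tool F",M.T@s["contact_force"],"tau",s["wrist_torque"].round(2),"yaw",np.arctan2(-M[1,0],-M[0,0]))
I=optics.get_image("top")[150:275,110:330].astype(float)
# brass core / slot, at pixels near (264,226)
h=cv2.cvtColor(I.astype(np.uint8),cv2.COLOR_RGB2GRAY).astype(int)[66:90,142:168]
print(h)
E
```

```text
t 7.35 p [507.9 323.2  62. ] x [-0.902  0.432 -0.   ] y [0.432 0.902 0.004] F [ 2.4  5.  -0.9] gap 15.9 gf 19.5
tool F [-5.23134603e-03  5.51876346e+00  9.23323628e-01] tau [ 1.13 -0.54 -0.04] yaw -0.44714517216248484
[[ 30  41  59  58  58  60  99 172 201 212 210 218 226 224 216 216 208 190
  146 124 129 128 134 130 128 133]
 [ 32  46  57  58  64 117 194 213 225 225 224 225 227 225 225 226 227 220
  204 184 135 130 130 132 134 131]
 [ 34  47  60  62 120 203 227 226 227 226 227 226 224 225 224 227 225 226
  227 220 189 127 132 134 130 132]
 [ 32  50  60  82 156 226 226 225 226 216 176 162 156 160 175 195 211 225
  227 226 221 186 122 130 131 133]
 [ 33  59  75 104 158 225 227 215 171 156 147 134  99  76  81 106 142 198
  223 226 225 219 175 105 134 130]
 [ 37  68  96 110 159 227 217 148  80 104 165 158 147 134 128  97  77 132
  203 228 227 225 204 116 133 131]
 [ 34  72 106 110 161 219 146  65  79 130 165 157 151 159 157 152 132 112
  133 173 193 228 225 193 105 133]
 [ 45  86 112 113 149 186  66  63 103 157 166 154 116 129 165 179 170 148
  135 137 189 229 228 211 103 133]
 [ 50  97 
[... 1034 characters left out ...]
42  88 153
  213 227 227 227 213 133 131 130]
 [133 132 161 219 229 230 228 222 204 187 131  78  81 103 135 167 203 218
  228 227 227 219 173 127 129 127]
 [134 130 143 173 208 229 229 229 230 226 207 199 197 200 210 218 229 229
  230 228 219 168 134 130 135 131]
 [134 135 131 136 164 212 231 228 229 229 228 230 230 230 230 230 231 230
  231 223 169 135 133 130 131 130]
 [136 137 134 136 135 159 187 207 222 230 229 230 229 230 230 231 232 227
  195 170 130 131 131 132 134 132]
 [134 134 134 136 131 131 142 156 176 201 216 220 222 221 203 186 185 171
  141 131 130 133 131 135 138 133]
 [135 134 132 133 134 133 136 134 137 150 165 172 169 170 150 135 136 130
  133 134 132 135 134 131 132 130]]
```

>>> servo_tool --series '[{"grip": 1, "tx": 0, "ty": 0, "tz": 0, "ax": 0, "ay": 0, "az": 0}, {"grip": 1, "tx": 0, "ty": 0, "tz": -10, "ax": 0, "ay": 0, "az": 0}, {"grip": 1, "tx": 0, "ty": 0, "tz": -20, "ax": 0, "ay": 0, "az": 0}, {"grip": 1, "tx": 0, "ty": 0, "tz": -35, "ax": 0, "ay": 0, "az": 0}, {"grip": 1, "tx": 0, "ty": 0, "tz": -40, "ax": 0, "ay": 0, "az": 0}, {"grip": 1, "tx": 0, "ty": 0, "tz": -40, "ax": 0, "ay": 0, "az": 0}, {"grip": 1, "tx": 0, "ty": 0, "tz": -20, "ax": 0, "ay": 0, "az": 0}, {"grip": 1, "tx": 0, "ty": 0, "tz": 0, "ax": 0, "ay": 0, "az": 0}]' --squeeze 60

```text
clock: 8.2
tool_pos: [508.1, 322.2, 230.0]
tool_rot: [0.002, 0.222, 0.975, 0.002]
contact_force: [0.5, -0.1, -0.3]
finger_gap: 15.1
grip_force: 62.3
```

```bash
python3 - <<'E'
from h import *
s,M=st(); p=s["tool_pos"]; y=np.arctan2(-M[1,0],-M[0,0]); print("yaw",y)
k=ray("top",[[263.9,226.5]],75)[0]; print("keyhole",k)
print("delta tool to keyhole",M.T@(np.r_[k[:2],p[2]]-p))
crop("side","c4",230,200,330,330,4)
# predicted bow centre if key centred on TCP
print(proj("side",[p+[0,0,18.7+6]]), [ (np.round(d["box"]).tolist(),round(d["score"],2)) for d in recognise("side","key")])
E
```

```text
t 8.2 p [508.1 322.2 230. ] x [-0.901  0.433 -0.003] y [0.433 0.901 0.005] F [ 0.5 -0.1 -0.3] gap 15.1 gf 62.3
yaw -0.4476190463034539
keyhole [480.693183    -2.41323012  75.        ]
delta tool to keyhole [-115.8123447  -304.49462262   -1.18155544]
[[271.64286266 203.47752507]] [([259.0, 200.0, 289.0, 240.0], 0.8), ([229.0, 342.0, 269.0, 368.0], 0.76), ([250.0, 257.0, 270.0, 275.0], 0.6)]
```

View pics/c4.png

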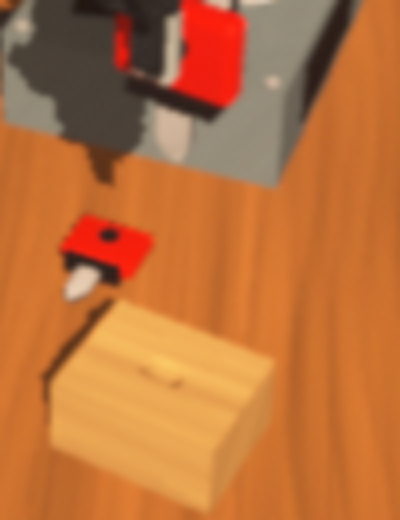

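The key is held upright, with its blade tip at (175,160) in the crop. I go above the keyhole and turn to yaw -0.30.

>>> servo_tool --series '[{"grip": 1, "tx": -15, "ty": -38, "tz": 0, "ax": 0, "ay": 0, "az": 0}, {"grip": 1, "tx": -15, "ty": -38, "tz": 0, "ax": 0, "ay": 0, "az": 0}, {"grip": 1, "tx": -15, "ty": -38, "tz": 0, "ax": 0, "ay": 0, "az": 0}, {"grip": 1, "tx": -15, "ty": -38, "tz": 0, "ax": 0, "ay": 0, "az": 0}, {"grip": 1, "tx": -15, "ty": -38, "tz": 0, "ax": 0, "ay": 0, "az": 0}, {"grip": 1, "tx": -15, "ty": -38, "tz": 0, "ax": 0, "ay": 0, "az": 0}, {"grip": 1, "tx": -15, "ty": -38, "tz": 0, "ax": 0, "ay": 0, "az": 0}, {"grip": 1, "tx": -11, "ty": -38, "tz": 0, "ax": 0, "ay": 0, "az": 0}]'

```text
clock: 9.1
tool_pos: [478.6, -4.5, 223.9]
tool_rot: [-0.002, 0.222, 0.975, -0.0]
contact_force: [1.1, 0.0, -1.0]
finger_gap: 15.7
grip_force: 62.2
```

>>> servo_tool --series '[{"grip": 1, "tx": 0, "ty": 0, "tz": 20, "ax": 0, "ay": 0, "az": -0.075}, {"grip": 1, "tx": 0, "ty": 0, "tz": 30, "ax": 0, "ay": 0, "az": -0.075}, {"grip": 1, "tx": 0, "ty": 0, "tz": 30, "ax": 0, "ay": 0, "az": 0}, {"grip": 1, "tx": 0, "ty": 0, "tz": 0, "ax": 0, "ay": 0, "az": 0}, {"grip": 1, "tx": 0, "ty": 0, "tz": 0, "ax": 0, "ay": 0, "az": 0}]'

```text
clock: 9.6
tool_pos: [478.6, -2.8, 145.2]
tool_rot: [-0.002, 0.148, 0.989, -0.0]
contact_force: [0.9, -0.2, -0.7]
finger_gap: 15.1
grip_force: 62.3
```

```bash
python3 - <<'E'
from h import *
s,M=st(); p=s["tool_pos"]; print("yaw",np.arctan2(-M[1,0],-M[0,0]))
print("to keyhole",M.T@(np.r_[480.2,-3.2,p[2]]-p))
p0=np.array([508.1,322.2,230.]); t=np.array([.9,-.433,0])
print("earlier tip pred",proj("side",[p0-[0,0,51],p0-[0,0,51]+10*t]),"meas",230+175/4-.4,200+160/4-.4)
print("now tip pred",proj("side",[p-[0,0,51],[480.2,-3.2,75]]))
crop("side","c5",240,130,320,220,6)
E
```

```text
t 9.6 p [478.6  -2.8 145.2] x [-0.956  0.293  0.003] y [ 0.293  0.956 -0.001] F [ 0.9 -0.2 -0.7] gap 15.1 gf 62.3
yaw -0.2978796658523936
to keyhole [-1.59264005  0.11241474 -0.00530777]
earlier tip pred [[270.39725404 237.71512624]
 [265.7044702  235.897572  ]] meas 273.35 239.6
now tip pred [[290.87309436 185.43622446]
 [289.87632954 191.68639251]]
```

View pics/c5.png

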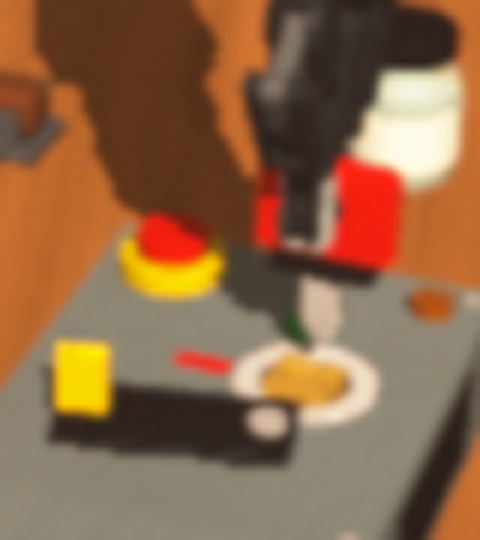

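The tip is at (320,343), the core centre at (306,381). Relative to prediction the tip sits about 3 mm too far to the world -x side. I correct by tx -5, then descend gently.

>>> servo_tool --series '[{"grip": 1, "tx": -5, "ty": 0, "tz": 10, "ax": 0, "ay": 0, "az": 0}, {"grip": 1, "tx": 0, "ty": 0, "tz": 4, "ax": 0, "ay": 0, "az": 0}, {"grip": 1, "tx": 0, "ty": 0, "tz": 4, "ax": 0, "ay": 0, "az": 0}, {"grip": 1, "tx": 0, "ty": 0, "tz": 4, "ax": 0, "ay": 0, "az": 0}, {"grip": 1, "tx": 0, "ty": 0, "tz": 4, "ax": 0, "ay": 0, "az": 0}, {"grip": 1, "tx": 0, "ty": 0, "tz": 0, "ax": 0, "ay": 0, "az": 0}]'

```text
clock: 10.25
tool_pos: [484.2, -4.3, 119.7]
tool_rot: [-0.0, 0.148, 0.989, -0.0]
contact_force: [-0.7, 0.1, -0.4]
finger_gap: 15.2
grip_force: 62.2
```

```bash
python3 - <<'E'
from h import *
s,M=st(); print("tool F",(M.T@s["contact_force"]).round(1),s["wrist_torque"].round(2),"yaw",np.arctan2(-M[1,0],-M[0,0]))
E
```

```text
t 10.25 p [484.2  -4.3 119.7] x [-0.956  0.293  0.001] y [ 0.293  0.956 -0.   ] F [-0.7  0.1 -0.4] gap 15.2 gf 62.2
tool F [ 0.8 -0.1  0.4] [-0.02 -0.02  0.02] yaw -0.2978066850402202
```

>>> servo_tool --series '[{"grip": 1, "tx": 0, "ty": 0, "tz": 4, "ax": 0, "ay": 0, "az": 0}, {"grip": 1, "tx": 0, "ty": 0, "tz": 4, "ax": 0, "ay": 0, "az": 0}, {"grip": 1, "tx": 0, "ty": 0, "tz": 4, "ax": 0, "ay": 0, "az": 0}, {"grip": 1, "tx": 0, "ty": 0, "tz": 0, "ax": 0, "ay": 0, "az": 0}]'

```text
clock: 10.65
tool_pos: [484.2, -4.5, 107.6]
tool_rot: [-0.001, 0.148, 0.989, -0.0]
contact_force: [-0.1, -1.7, -2.0]
finger_gap: 15.3
grip_force: 62.3
```

```bash
python3 - <<'E'
from h import *
s,M=st(); print("tool F",(M.T@s["contact_force"]).round(1),s["wrist_torque"].round(2),"yaw",np.arctan2(-M[1,0],-M[0,0]))
E
```

```text
t 10.65 p [484.2  -4.5 107.6] x [-0.956  0.294  0.001] y [ 0.294  0.956 -0.001] F [-0.1 -1.7 -2. ] gap 15.3 gf 62.3
tool F [-0.4 -1.7  2. ] [-0.36  0.11 -0.01] yaw -0.2979841201357396
```

>>> servo_tool --series '[{"grip": 1, "tx": 0, "ty": -0.5, "tz": 4, "ax": 0, "ay": 0, "az": 0}, {"grip": 1, "tx": 0, "ty": 0, "tz": 4, "ax": 0, "ay": 0, "az": 0}, {"grip": 1, "tx": 0, "ty": 0, "tz": 4, "ax": 0, "ay": 0, "az": 0}, {"grip": 1, "tx": 0, "ty": 0, "tz": 2, "ax": 0, "ay": 0, "az": 0}, {"grip": 1, "tx": 0, "ty": 0, "tz": 2, "ax": 0, "ay": 0, "az": 0}, {"grip": 1, "tx": 0, "ty": 0, "tz": 0, "ax": 0, "ay": 0, "az": 0}]'

```text
clock: 11.25
tool_pos: [484.3, -4.7, 92.0]
tool_rot: [-0.0, 0.148, 0.989, 0.0]
contact_force: [-1.0, -0.7, -0.9]
finger_gap: 15.6
grip_force: 62.2
```

```bash
python3 - <<'E'
from h import *
s,M=st(); print("tool F",(M.T@s["contact_force"]).round(1),s["wrist_torque"].round(2),"yaw",np.arctan2(-M[1,0],-M[0,0]))
E
```

```text
t 11.25 p [484.3  -4.7  92. ] x [-0.956  0.293  0.   ] y [0.293 0.956 0.   ] F [-1.  -0.7 -0.9] gap 15.6 gf 62.2
tool F [ 0.8 -1.   0.9] [ 0.02  0.05 -0.  ] yaw -0.29775407042048124
```

Not yet seated on the shoulder. I continue down in small steps until the vertical force rises.

>>> servo_tool --series '[{"grip": 1, "tx": 0, "ty": 0, "tz": 1, "ax": 0, "ay": 0, "az": 0}, {"grip": 1, "tx": 0, "ty": 0, "tz": 1, "ax": 0, "ay": 0, "az": 0}, {"grip": 1, "tx": 0, "ty": 0, "tz": 1, "ax": 0, "ay": 0, "az": 0}, {"grip": 1, "tx": 0, "ty": 0, "tz": 0, "ax": 0, "ay": 0, "az": 0}]'

```text
clock: 11.65
tool_pos: [484.7, -4.8, 91.4]
tool_rot: [0.001, 0.148, 0.989, 0.0]
contact_force: [-5.8, -0.6, 14.6]
finger_gap: 15.2
grip_force: 64.7
```

Seated (14.6 N up). I relieve the push and turn clockwise about the keyhole axis, which lies about 4 mm along tool +x.

>>> servo_tool --series '[{"grip": 1, "tx": 0.8, "ty": 0, "tz": -1, "ax": 0, "ay": 0, "az": 0}, {"grip": 1, "tx": 0, "ty": 0, "tz": 0, "ax": 0, "ay": 0, "az": 0}, {"grip": 1, "tx": 0, "ty": -0.4, "tz": 0, "ax": 0, "ay": 0, "az": 0.1}, {"grip": 1, "tx": 0, "ty": -0.4, "tz": 0, "ax": 0, "ay": 0, "az": 0.1}, {"grip": 1, "tx": 0, "ty": -0.4, "tz": 0, "ax": 0, "ay": 0, "az": 0.1}, {"grip": 1, "tx": 0, "ty": -0.4, "tz": 0, "ax": 0, "ay": 0, "az": 0.1}, {"grip": 1, "tx": 0, "ty": 0, "tz": 0, "ax": 0, "ay": 0, "az": 0}]'

```text
clock: 12.35
tool_pos: [483.5, -6.7, 91.5]
tool_rot: [0.001, 0.343, 0.939, -0.0]
contact_force: [-2.4, -2.3, 8.9]
finger_gap: 15.3
grip_force: 63.7
```

```bash
python3 - <<'E'
from h import *
s,M=st(); print("tool F",(M.T@s["contact_force"]).round(1),s["wrist_torque"].round(2),"yaw",np.arctan2(-M[1,0],-M[0,0]))
E
```

```text
t 12.35 p [483.5  -6.7  91.5] x [-0.765  0.644 -0.002] y [ 0.644  0.765 -0.   ] F [-2.4 -2.3  8.9] gap 15.3 gf 63.7
tool F [ 0.3 -3.3 -8.9] [-0.64  0.61 -0.05] yaw -0.700275949375995
```

>>> servo_tool --series '[{"grip": 1, "tx": 0, "ty": -0.8, "tz": 0, "ax": 0, "ay": 0, "az": 0.1}, {"grip": 1, "tx": 0, "ty": -0.4, "tz": 0, "ax": 0, "ay": 0, "az": 0.1}, {"grip": 1, "tx": 0, "ty": -0.4, "tz": 0, "ax": 0, "ay": 0, "az": 0.1}, {"grip": 1, "tx": 0, "ty": -0.4, "tz": 0, "ax": 0, "ay": 0, "az": 0.1}, {"grip": 1, "tx": 0, "ty": -0.4, "tz": 0, "ax": 0, "ay": 0, "az": 0.1}, {"grip": 1, "tx": 0, "ty": -0.4, "tz": 0, "ax": 0, "ay": 0, "az": 0.1}, {"grip": 1, "tx": 0, "ty": -0.4, "tz": 0, "ax": 0, "ay": 0, "az": 0.1}, {"grip": 1, "tx": 0, "ty": 0, "tz": 0, "ax": 0, "ay": 0, "az": 0}]'

```text
clock: 13.15
tool_pos: [480.3, -8.7, 91.4]
tool_rot: [0.001, 0.644, 0.765, -0.001]
contact_force: [-4.4, -4.4, 9.8]
finger_gap: 15.2
grip_force: 64.0
```

```bash
python3 - <<'E'
from h import *
s,M=st(); print("tool F",(M.T@s["contact_force"]).round(1),s["wrist_torque"].round(2),"yaw",np.arctan2(-M[1,0],-M[0,0]))
E
```

```text
t 13.15 p [480.3  -8.7  91.4] x [-0.17   0.986 -0.002] y [0.986 0.17  0.   ] F [-4.4 -4.4  9.8] gap 15.2 gf 64.0
tool F [-3.6 -5.1 -9.8] [-0.76  1.18  0.02] yaw -1.4004675594537876
```

>>> servo_tool --series '[{"grip": 1, "tx": -0.6, "ty": -1, "tz": 0, "ax": 0, "ay": 0, "az": 0.05}, {"grip": 1, "tx": 0, "ty": -0.2, "tz": 0, "ax": 0, "ay": 0, "az": 0.05}, {"grip": 1, "tx": 0, "ty": -0.2, "tz": 0, "ax": 0, "ay": 0, "az": 0.04}, {"grip": 1, "tx": 0, "ty": 0, "tz": 0, "ax": 0, "ay": 0, "az": 0}, {"grip": 1, "tx": 0, "ty": 0, "tz": 0, "ax": 0, "ay": 0, "az": 0}]'

```text
clock: 13.65
tool_pos: [479.2, -8.9, 91.4]
tool_rot: [0.0, 0.695, 0.719, 0.0]
contact_force: [-3.8, -1.2, 9.7]
finger_gap: 15.2
grip_force: 64.0
```

```bash
python3 - <<'E'
from h import *
s,M=st(); print("tool F",(M.T@s["contact_force"]).round(1),s["wrist_torque"].round(2),"yaw",np.arctan2(-M[1,0],-M[0,0]))
E
```

```text
t 13.65 p [479.2  -8.9  91.4] x [-0.033  0.999 -0.001] y [0.999 0.033 0.001] F [-3.8 -1.2  9.7] gap 15.2 gf 64.0
tool F [-1.1 -3.8 -9.7] [-0.25  1.03  0.01] yaw -1.5380192520338896
```

No stop felt yet, because the blade has angular play in the slot. I keep turning until the stop shows in the torque.

>>> servo_tool --series '[{"grip": 1, "tx": 0, "ty": -0.8, "tz": 0, "ax": 0, "ay": 0, "az": 0.04}, {"grip": 1, "tx": 0, "ty": -0.2, "tz": 0, "ax": 0, "ay": 0, "az": 0.04}, {"grip": 1, "tx": 0, "ty": -0.2, "tz": 0, "ax": 0, "ay": 0, "az": 0.04}, {"grip": 1, "tx": 0, "ty": 0, "tz": 0, "ax": 0, "ay": 0, "az": 0}]'

```text
clock: 14.05
tool_pos: [478.1, -8.6, 91.5]
tool_rot: [0.0, 0.737, 0.676, 0.0]
contact_force: [-4.0, -0.3, 9.7]
finger_gap: 15.4
grip_force: 63.9
```

```bash
python3 - <<'E'
from h import *
s,M=st(); print("tool F",(M.T@s["contact_force"]).round(1),s["wrist_torque"].round(2),"yaw",np.arctan2(-M[1,0],-M[0,0]))
E
```

```text
t 14.05 p [478.1  -8.6  91.5] x [0.087 0.996 0.   ] y [ 0.996 -0.087  0.001] F [-4.  -0.3  9.7] gap 15.4 gf 63.9
tool F [-0.7 -3.9 -9.7] [-0.07  0.96  0.43] yaw -1.6576981526312442
```

The stop is reached (0.43 N m). I release and lift away.

>>> servo_tool --series '[{"grip": 1, "tx": 0, "ty": 0, "tz": -0.5, "ax": 0, "ay": 0, "az": -0.02}, {"grip": 0.3, "tx": 0, "ty": 0, "tz": 0, "ax": 0, "ay": 0, "az": 0}, {"grip": 0, "tx": 0, "ty": 0, "tz": 0, "ax": 0, "ay": 0, "az": 0}, {"grip": -0.2, "tx": 0, "ty": 0, "tz": 0, "ax": 0, "ay": 0, "az": 0}, {"grip": -0.2, "tx": 0, "ty": 0, "tz": 0, "ax": 0, "ay": 0, "az": 0}, {"grip": -0.2, "tx": 0, "ty": 0, "tz": -20, "ax": 0, "ay": 0, "az": 0}, {"grip": -0.2, "tx": 0, "ty": 0, "tz": -40, "ax": 0, "ay": 0, "az": 0}, {"grip": -0.2, "tx": 0, "ty": 0, "tz": -45, "ax": 0, "ay": 0, "az": 0}]'

```text
clock: 14.85
tool_pos: [476.9, -8.6, 195.7]
tool_rot: [-0.001, 0.73, 0.683, -0.001]
contact_force: [1.8, -0.1, 0.9]
finger_gap: 51.2
grip_force: 0.0
```

>>> servo_tool --series '[{"grip": -0.2, "tx": 20, "ty": -45, "tz": 0, "ax": 0, "ay": 0, "az": 0}, {"grip": -0.2, "tx": 20, "ty": -45, "tz": 0, "ax": 0, "ay": 0, "az": 0}, {"grip": -0.2, "tx": 30, "ty": -35, "tz": 0, "ax": 0, "ay": 0, "az": 0}, {"grip": -0.2, "tx": 45, "ty": 0, "tz": 0, "ax": 0, "ay": 0, "az": 0}, {"grip": -0.2, "tx": 45, "ty": 0, "tz": 0, "ax": 0, "ay": 0, "az": 0}, {"grip": -0.2, "tx": 45, "ty": 0, "tz": 0, "ax": 0, "ay": 0, "az": 0}, {"grip": -0.2, "tx": 45, "ty": 0, "tz": 0, "ax": 0, "ay": 0, "az": 0}, {"grip": -0.2, "tx": 0, "ty": 0, "tz": 0, "ax": 0, "ay": 0, "az": 0}]'

```text
clock: 15.65
tool_pos: [370.1, 253.5, 195.2]
tool_rot: [-0.001, 0.729, 0.685, 0.0]
contact_force: [-0.0, -0.1, 0.0]
finger_gap: 50.9
grip_force: 0.0
```

```bash
python3 - <<'E'
from h import *
st()
a=optics.get_image("top")[165:270,205:330,::-1]; b=optics.get_image("side")[155:255,222:332,::-1]
r=lambda i:cv2.resize(i,(int(i.shape[1]*400/i.shape[0]),400),interpolation=2)[:, :400]
cv2.imwrite("pics/c6.png",np.hstack([r(a),r(b)]))
E
```

```text
t 15.65 p [370.1 253.5 195.2] x [0.062 0.998 0.001] y [ 0.998 -0.062 -0.   ] F [-0.  -0.1  0. ] gap 50.9 gf 0.0
```

View pics/c6.png

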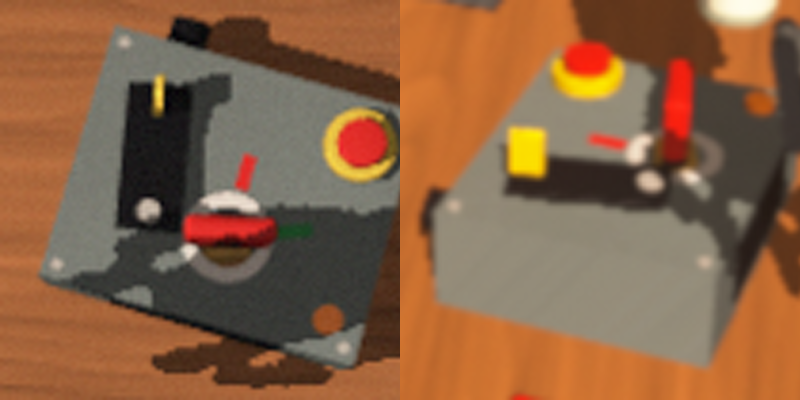

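The key stands upright and seated in the lock, in line with the green mark at (295,230). The cover is clear, the e-stop is untouched and the arm is away from everything.

```bash
python3 -c "
from workcell import job
print(job.sign_off())"
```

```text
the job is handed in; nothing more can be done
None
```

The cover is swung clear, the largest red key is fully home and turned to the hard stop at the green on mark, the gripper has let go, and the job is handed in; sign-off returned no verdict.

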